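# Show the clay snail to the inspection camera beside the reference spool

## Task

Set up a comparison shot: first put the white spool, upright, over the spindle of the camera stand, lower it gently (do not drop it) fully down onto its seat and let go. Then take the clay snail off the ware board and hold it in the air right way up in front of the camera, its middle on the lens axis 150 mm out from the lens, its thick blunt head end (not the thin tail) pointing straight into the lens (the camera looks down at 30 degrees, so the snail tips back by as much, without leaning sideways). Finish while still holding the snail steady there, with the spool still on its spindle; leave the other clay pieces and the ring cutter where they are.

Things in the scene. Friction and masses are not known exactly. Their poses are not given: they have to be found in the camera images.
- stand: Fixed camera stand. Grey foot plate 280 x 150 x 12 mm, from x = -135 to +145 mm of its origin, which lies on the table. x runs level from spindle to camera post, z up. Steel spindle at x = -80, y = 0: round seat 42 mm wide, top 20 mm above the table, then a 13 mm pin, its last 10 mm thinner (8 mm), tip 78 mm above the table. Post, 20 mm thick, at x = +105; all below 380 mm.
- spindle_seat (a point): Point on the spindle axis at the top of its seat, 20 mm above the table: where the centre of the spool's underside must come to rest. The pin stands 58 mm above it.
- camera: Black inspection camera on the post, fixed. Origin at the centre of its lens front (40 mm wide, 320 mm above the table). Its -x axis is the viewing direction: toward the spindle side and 30 degrees downward; +x points from the scene into the lens; +y is level; +z the camera's up. Body 56 mm wide, reaching 90 mm behind the lens.
- focus (a point): The point in the air on the lens axis 150 mm out from the lens, 245 mm above the table, nearly over the spindle: where the snail's middle has to be held. Axes as those of the camera.
- spool: Loose white glazed ceramic spool standing upright, 44 mm tall, about 0.12 kg. Two round flanges 50 mm in diameter and 8 mm thick at its bottom and top, waist 34 mm, round through bore 18 mm. Origin at the centre of its underside, z up along the bore; same either way up. Can be gripped across both flanges from above.
- board: Plywood ware board 260 x 280 mm, fixed, 12 mm thick; origin on the table under its centre. The four clay pieces rest on its top, in any order.
- snail: Loose clay snail, 79 mm long, 16 mm thick, 38 mm tall, about 0.06 kg, standing on its narrow foot: flat upright shell in the middle, at its front close to the shell a thick blunt head end (16 mm wide), behind a longer thin tail (8 mm). Origin at the centre of its underside; +y points from tail to head, x across its 16 mm thickness, z up. Pinch it across at its middle.
- snail_mid (a point): The snail's middle: centre of its outline, 19 mm above the origin. Axes as those of the snail.
- snail_head (a point): The front end of the snail's blunt head, 39 mm along +y and 8 mm up from its origin.
- heart: Clay heart tile, 55x61 mm, 12 mm thick, lying flat. A bystander on the ware board to be left alone. Origin at the centre of its underside.
- mushroom: Clay small mushroom, 62 mm across, 60 mm tall, standing. A bystander on the ware board to be left alone. Origin at the centre of its underside.
- crumb_star: Clay small five-armed star, 47 mm across, 10 mm thick, lying flat. A bystander on the ware board to be left alone. Origin at the centre of its underside.
- ring_cutter: Tin ring cutter, a bystander: a thin-walled open ring, 69 mm wide and 31 mm tall, standing loose on the table. Origin at the centre of its underside. To be left alone.
There are look-alikes about, which are no part of the job. What is shaped like the spool but orange or pink is not meant.

How it is judged:
By the outcome, as a careful person would: the job done as asked, in the order asked, and still so for the second after the job is handed in, while the arm keeps its last pose, push and grip.
It also fails if it takes over 64 s, if anything falls off the work surface, if the arm or the gripper's body presses on something with over 40 N, if the wrist force passes 120 N, or if a joint passes its speed limit or range.

## Robot

A 6-joint arm with a two-finger parallel gripper is mounted at the origin on the work surface; the furniture and walls round the work are solid. World frame = base frame: x ahead of the robot, y to its left, z up, the work surface at z = 0. Lengths are in m, angles in rad, forces in N, time in s.
With the tool pointing down it reaches from about 0.4 to 0.825 m from the base axis. Payload 7 kg.
Tool frame: the origin (TCP) lies between the finger pads; the fingertips stand 8 mm ahead of it and the grasp point (between the pads) lies 11 mm behind it; z points along the fingers, y is the line along which they close (so a half turn about z gives the same grasp; the last joint's range is limited). The gripper opens to 88 mm and grips with 3 to 60 N. Pads are 19 mm wide; open, the fingers measure 130 mm over their backs; the gripper's body (78 mm by 193 mm) begins 47 mm behind the grasp point.
Start: joints at [-0.931, 0.359, 0.012, 0, -1.224, -0.288], TCP at [0.233, -0.634, 0.235] pointing down, gripper open.
Joint ranges: [-3.07, 3.07], [-1.43, 2.12], [-1.02, 1.25], [-3.03, 1.67], [-3.05, -0], [-3.03, 3.03]. Speed limits (rad/s): [2.39, 2.39, 3.01, 3.14, 3.14, 3.14].

## Interface

Orientations are given as a unit quaternion [x, y, z, w].
In Python, from bench import robot gives the robot as it stands.
- The arm moves only by the tool arm_command, never from a script. Its argument "targets" is a list that holds one entry, the list of rows, each a list of 7 numbers: the shift along the tool's x, y, z in units of 0.2 m (1.0 is 0.2 m), then the turn, a rotation vector about the tool's x, y, z in units of 4 degrees (1.0 is 4 degrees), then the closure, from -1 (fully open) to 1 (shut). A call has 1 to 12 rows; each row shifts and turns the commanded pose from where the row before left it, along the tool's axes as they then stand; what a row does not reach is not made up. A row lasts 1/10 s, in which the tool goes at most 50 mm and 8.59 degrees, less where a joint would pass 70% of its speed; a pose out of reach is approached as far as the arm can. A call with a number of a shift or a turn outside -1 to 1 is refused whole. A call with a gripper value outside its range is refused whole. The fingers move at their own pace and stop on an object; the grip force is fixed at half the most. Time passes only in rows, so rows that do not move let the fingers close. It gives the time, the measured TCP pose, the force, the opening and the grip force at its end, in the units of the state.
- robot.sense(): the state, without advancing time (a new reading comes with each control period).
- robot.grab_frame(name): name is "side" or "top" or "wrist"; returns a dict with "color" (480x640x3 uint8, red, green, blue), "z_map" (480x640 float32, m along the optical axis (not along the pixel's ray), 0 where there is no reading), "fovy" (degrees; the focal length in pixels is half the picture's height over the tangent of half this angle, whatever the lens; pixels are square), "cx", "cy" (the principal point, pixels), "T" (4x4, takes a point from camera to world coordinates). Camera axes: x right, y up, looking along -z (the intrinsics and any distortion apply to the point x, -y, -z); pixel columns grow to the right and rows downward; lengths in m; the calibration is good to about 2 mm. A picture is of the moment at which its call begins.
- robot.sign_off(): hands the job in; it is judged then, once.
The state is a dict: "time_s": time; "qpos": joint angles; "qvel": joint speeds; "joint_efforts": joint torques, N m; "eef_pos": TCP position; "tcp_rot": TCP orientation; "force": force on the tool from outside, world axes, zero at the start; "wrist_torque": the same for the moment, N m; "finger_gap": opening from 0.0 (shut) to 1.0 (fully open); "finger_force": force on a finger pad.
Only numpy, scipy, OpenCV 4.12 (cv2) and the standard library are available. Lean on these libraries where they do the work, as an engineer would, in place of code of your own. Each camera call takes 0.05 s, during which the arm holds its last target. There are 200 camera calls.

## Working session

There is one attempt and no reset: what is moved stays moved. The work goes in short steps, Python scripts to look and compute and a tool call to move; the robot and the scene stay as the last step left them, time stands still between calls to the robot, and variables do not carry over. Pictures are saved under pics/ and viewed, at most 10 in all, crops included, and the job is handed in when it is done.

Besides the shell and the picture viewer there is one more tool, called by a JSON object that holds its "api" and its "payload". arm_command: Moves the arm, as the interface text tells. Shifts and turns lie within -1 to 1; 1 stands for 0.2 m of shift or 4 degrees of turn. Its arguments: {"type":"object","properties":{"targets":{"type":"array","items":{"type":"array","items":{"type":"array","items":{"type":"number","minimum":-1,"maximum":1}}}}},"required":["targets"]}

```bash
mkdir -p pics; python3 - <<'E'
from bench import robot
import cv2,numpy as np,pickle
s=robot.sense();print(s)
for n in("side","top"):
    f=robot.grab_frame(n);pickle.dump(f,open(n+".pkl","wb"))
    cv2.imwrite(f"pics/{n}0.png",f["color"][:,:,::-1]);print(n,{k:f[k] for k in f if k not in("color","z_map")},f["T"].round(3).tolist())
E
```

```text
{'time_s': 0.0, 'qpos': array([-9.30912438e-01,  3.59377157e-01,  1.10582940e-02, -3.11111020e-04,
       -1.22411765e+00, -2.88096128e-01]), 'qvel': array([ 1.37032987e-04, -6.15629799e-05,  7.80462943e-04, -4.52454018e-04,
        5.72304159e-04, -5.76883909e-05]), 'joint_efforts': array([ 1.44460824e-03, -5.82714987e+01,  2.93054777e+01,  6.99721947e+00,
        6.76688593e-03, -1.51999552e-04]), 'eef_pos': array([ 0.23238362, -0.63322774,  0.23363577]), 'tcp_rot': array([-1.74936078e-01,  9.84579440e-01,  7.98839281e-04, -2.36212671e-04]), 'force': array([-0.10926287,  0.41065727,  0.63846275]), 'wrist_torque': array([ 0.00685038, -0.02617037, -0.05745323]), 'finger_force': 0.0, 'finger_gap': 1.0027663137529856}
side {'fovy': 46.26061195679174, 'cx': 317.64524560294467, 'cy': 244.15237634258236, 'T': array([[-0.86133533,  0.24577534, -0.44463011, -0.12226694],
       [-0.50788211, -0.39496545,  0.76554428,  1.20679724],
       [ 0.01253837,  0.88521002,  0.4650226 ,  0.93136075],
       [ 0.        ,  0.        ,  0.        ,  1.        ]])} [[-0.861, 0.246, -0.445, -0.122], [-0.508, -0.395, 0.766, 1.207], [0.013, 0.885, 0.465, 0.931], [0.0, 0.0, 0.0, 1.0]]
top {'fovy': 42.47707074681394, 'cx': 324.55620143656535, 'cy': 248.20460056750738, 'T': array([[ 0.00288534,  0.98814353, -0.15350585,  0.31047957],
       [-0.99997454,  0.00184934, -0.00689129,  0.00666426],
       [-0.0065257 ,  0.15352183,  0.98812371,  1.81559084],
       [ 0.        ,  0.        ,  0.        ,  1.        ]])} [[0.003, 0.988, -0.154, 0.31], [-1.0, 0.002, -0.007, 0.007], [-0.007, 0.154, 0.988, 1.816], [0.0, 0.0, 0.0, 1.0]]
```

View pics/side0.png

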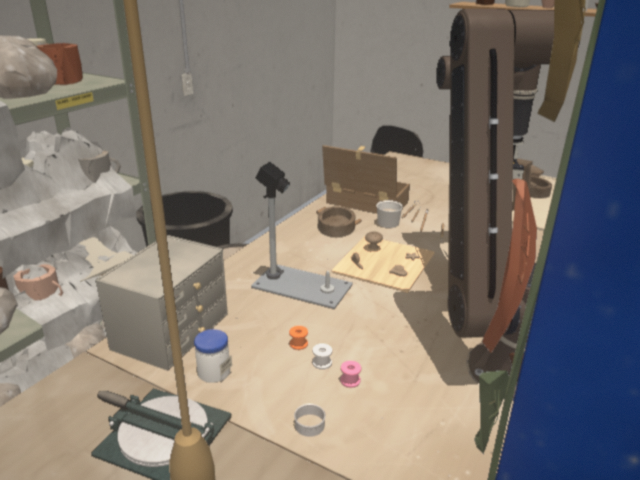

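View pics/top0.png

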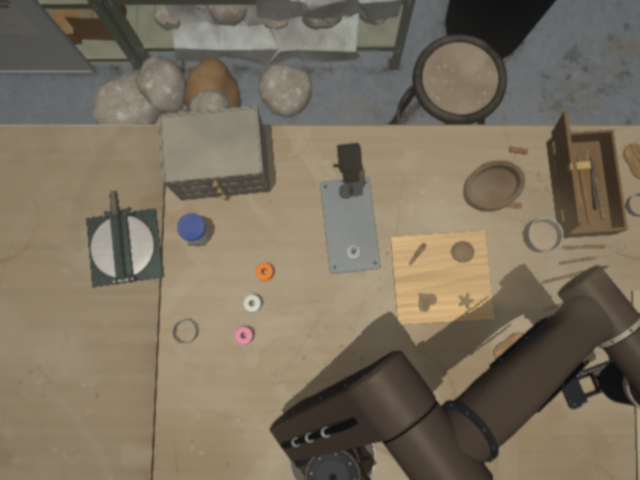

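The side view shows the orange spool at (299,337), white at (322,355), pink at (350,373), the stand's spindle at (327,282) and the snail at about (356,260). In the top view they are orange (265,271), white (252,302), pink (245,335), spindle (353,252), lens near (348,150) and snail (417,253). The white one at (252,302) is the one meant, because the other two are orange and pink. I'll enlarge to confirm.

```bash
cat > h.py <<'E'
import numpy as np,pickle,cv2
from scipy.spatial.transform import Rotation as R
def ld(n): return pickle.load(open(n+".pkl","rb"))
def foc(f): return 240/np.tan(np.radians(f["fovy"]/2))
def ray(f,u,v):
    k=foc(f); d=np.array([(u-f["cx"])/k,-(v-f["cy"])/k,-1.]); return f["T"][:3,3],f["T"][:3,:3]@d
def atz(f,u,v,z):
    o,d=ray(f,u,v); return o+d*(z-o[2])/d[2]
def proj(f,p):
    q=f["T"][:3,:3].T@(np.asarray(p)-f["T"][:3,3]);k=foc(f);return np.array([f["cx"]+k*q[0]/-q[2],f["cy"]-k*q[1]/-q[2]])
def tri(obs): # [(f,u,v)...] -> point, residual
    A=np.zeros((3,3));b=np.zeros(3);L=[]
    for f,u,v in obs:
        o,d=ray(f,u,v);d=d/np.linalg.norm(d);P=np.eye(3)-np.outer(d,d);A+=P;b+=P@o;L.append((o,P))
    p=np.linalg.solve(A,b);return p,[float(np.linalg.norm(P@(p-o))) for o,P in L]
def cloud(f):
    v,u=np.mgrid[0:480,0:640];k=foc(f);z=f["z_map"];c=np.stack([(u-f["cx"])/k*z,-(v-f["cy"])/k*z,-z],-1)
    return c@f["T"][:3,:3].T+f["T"][:3,3]
E
python3 - <<'E'
from h import *
t=ld("top");s=ld("side")
a=cv2.resize(t["color"][135:335,230:500],None,fx=2.96,fy=2.96,interpolation=cv2.INTER_CUBIC)
cv2.imwrite("pics/topc.png",a[:,:,::-1])
b=cv2.resize(s["color"][150:390,240:440],None,fx=2.5,fy=2.5,interpolation=cv2.INTER_CUBIC)
cv2.imwrite("pics/sidec.png",b[:,:,::-1])
C=cloud(t);D=cloud(s)
for n,u,v in [("white",252,302),("orange",265,271),("pink",245,335),("table",290,300),("spin",353,252),("board",440,280),("snail",417,253),("cam",348,155)]:
    print(n,C[v,u].round(3), atz(t,u,v,.044).round(3))
for n,u,v in [("white",322,355),("spin",327,275),("snail",356,260),("table",300,400)]: print("side",n,D[v,u].round(3))
E
```

```text
white [0.432 0.231 0.007] [0.429 0.227 0.044]
orange [ 0.525  0.196 -0.008] [0.519 0.191 0.044]
pink [ 0.336  0.251 -0.005] [0.335 0.245 0.044]
table [0.438 0.12  0.005] [0.435 0.118 0.044]
spin [ 0.572 -0.063  0.065] [ 0.575 -0.063  0.044]
board [ 0.496 -0.318  0.018] [ 0.494 -0.313  0.044]
snail [ 0.572 -0.249  0.045] [ 0.572 -0.249  0.044]
cam [ 0.764 -0.04   0.368] [ 0.866 -0.05   0.044]
side white [0.417 0.249 0.045]
side spin [ 0.576 -0.053  0.071]
side snail [ 0.575 -0.245  0.031]
side table [ 0.408  0.366 -0.002]
```

View pics/topc.png

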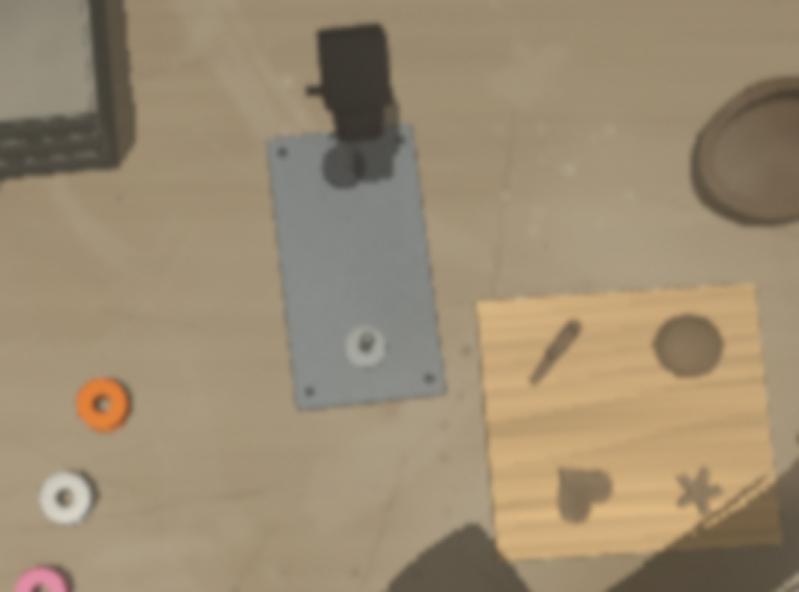

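View pics/sidec.png

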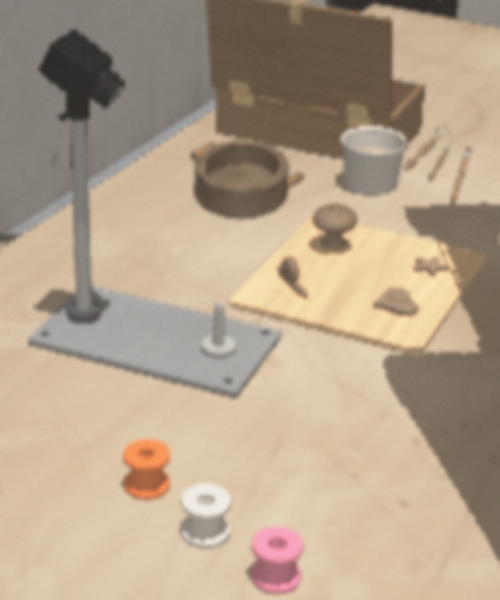

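The crops confirm the white spool: top flange ring at crop (66,497) in the top view and (206,497) in the side view, with orange and pink on either side. The spindle pin is at (366,341) top and (219,306) side. In the top crop the snail is thin at (535,382) and thick at (577,325). In the side crop the shell is at (288,270) and the tail runs to (305,293), so the head points +x/−y. Next I triangulate.

```bash
cat >> h.py <<'E'
def plan(s,target,azy=None,n=None,g=-1):
    """straight world move + turn about vertical tool z; azy: wanted tool-y azimuth deg"""
    p=np.array(s["eef_pos"]);Rm=R.from_quat(s["tcp_rot"]);d=np.asarray(target)-p
    y=Rm.as_matrix()[:,1];az=np.degrees(np.arctan2(y[1],y[0]))
    tz=0 if azy is None else -(azy-az)   # z down
    n=n or int(np.ceil(max(np.linalg.norm(d)/.04,abs(tz)/3.9,1)))
    M=Rm.as_matrix();rows=[]
    for i in range(n):
        l=M.T@d/n/.2;rows.append([*(round(float(x),3) for x in l),0,0,round(tz/n/4,3),g]);M=M@R.from_rotvec([0,0,np.radians(tz/n)]).as_matrix()
    print("az",az.round(2),"n",n)
    for i in range(0,n,12): print(rows[i:i+12])
E
python3 - <<'E'
from h import *
from bench import robot
t=ld("top");s=ld("side")
T=lambda u,v:(t,230+(u+.5)/2.96-.5,135+(v+.5)/2.96-.5)
S=lambda u,v:(s,240+(u+.5)/2.5-.5,150+(v+.5)/2.5-.5)
for n,a,b in [("spool top",(66,497),(206,497)),("pin tip",(366,338),(219,306)),("seat",(364,347),(218,346)),("corner R",(446,393),(236,394)),("corner L",(299,409),None),("snail tail",(535,382),(305,293)),("snail shell",(560,350),(289,268)),("cornerfar",(267,141),(30,340))]:
    print(n,*(tri([T(*a),S(*b)]) if b else [atz(*T(*a),.012)]))
print("corners",[atz(*T(*c),.012).round(3) for c in [(267,141),(411,126),(446,393),(299,409)]])
print("snail ends",[atz(*T(*c),.025).round(3) for c in [(535,382),(577,325)]])
st=robot.sense()
plan(st,[.42,-.42,.30],90)
E
```

```text
spool top [0.42846268 0.22686548 0.04586047] [0.0010839797515814343, 0.0010839797515814302]
pin tip [ 0.57968369 -0.06293807  0.07528481] [0.0006282738440804133, 0.000628273844080451]
seat [ 0.57956992 -0.06308792  0.01876065] [0.0008601764345982417, 0.0008601764345985853]
corner R [ 0.56948714 -0.14411204 -0.09808581] [0.02422226167177212, 0.024222261671771998]
corner L [0.51745756 0.00103594 0.012     ]
snail tail [ 0.54518747 -0.23174522  0.02064976] [0.001470449966179199, 0.0014704499661794131]
snail shell [ 0.57732613 -0.25351905  0.03759975] [0.004284258439295816, 0.004284258439295831]
cornerfar [0.79187462 0.03399363 0.00947136] [0.00011080347426899794, 0.00011080347426904846]
corners [array([0.791, 0.034, 0.012]), array([ 0.807, -0.112,  0.012]), array([ 0.534, -0.145,  0.012]), array([0.517, 0.001, 0.012])]
snail ends [array([ 0.543, -0.232,  0.025]), array([ 0.6  , -0.274,  0.025])]
az 110.15 n 8
[[-0.156, 0.085, -0.041, 0, 0, np.float64(0.63), -1], [-0.152, 0.092, -0.041, 0, 0, np.float64(0.63), -1], [-0.148, 0.098, -0.041, 0, 0, np.float64(0.63), -1], [-0.143, 0.105, -0.041, 0, 0, np.float64(0.63), -1], [-0.139, 0.111, -0.041, 0, 0, np.float64(0.63), -1], [-0.134, 0.117, -0.041, 0, 0, np.float64(0.63), -1], [-0.128, 0.123, -0.041, 0, 0, np.float64(0.63), -1], [-0.123, 0.128, -0.041, 0, 0, np.float64(0.63), -1]]
```

{"api": "arm_command", "payload": {"targets": [[[-0.156, 0.085, -0.041, 0, 0, 0.63, -1], [-0.152, 0.092, -0.041, 0, 0, 0.63, -1], [-0.148, 0.098, -0.041, 0, 0, 0.63, -1], [-0.143, 0.105, -0.041, 0, 0, 0.63, -1], [-0.139, 0.111, -0.041, 0, 0, 0.63, -1], [-0.134, 0.117, -0.041, 0, 0, 0.63, -1], [-0.128, 0.123, -0.041, 0, 0, 0.63, -1], [-0.123, 0.128, -0.041, 0, 0, 0.63, -1]]]}}

```text
time_s: 0.9
eef_pos: [0.4206, -0.4186, 0.3002]
tcp_rot: [0.001, 1.0, 0.0, -0.0]
force: [0.6, -1.0, 0.0]
finger_gap: 0.999
finger_force: 0.0
```

{"api": "arm_command", "payload": {"targets": [[[-0.1, 0.18, 0, 0, 0, 0, -1], [-0.1, 0.18, 0, 0, 0, 0, -1], [-0.1, 0.18, 0, 0, 0, 0, -1], [-0.1, 0.18, 0, 0, 0, 0, -1], [-0.05, 0.18, 0, 0, 0, 0, -1], [0, 0.18, 0, 0, 0, 0, -1], [0, 0.18, 0, 0, 0, 0, -1], [0, 0.1, 0, 0, 0, 0, -1], [0, 0, 0, 0, 0, 0, -1], [0, 0, 0, 0, 0, 0, -1]]]}}

```text
time_s: 1.9
eef_pos: [0.5099, -0.1476, 0.3001]
tcp_rot: [-0.001, 1.0, 0.0, -0.0]
force: [0.1, -0.1, -0.1]
finger_gap: 1.001
finger_force: 0.0
```

```bash
python3 - <<'E'
from h import *
from bench import robot
f=robot.grab_frame("wrist");pickle.dump(f,open("w1.pkl","wb"));s=robot.sense()
cv2.imwrite("pics/w1.png",f["color"][:,:,::-1]);print(s["time_s"],s["eef_pos"],f["fovy"],f["T"].round(3))
for n,p in [("seat",(.5797,-.063,.02)),("tip",(.5797,-.063,.078)),("snail",(.5725,-.252,.031))]: print(n,proj(f,p))
E
```

```text
1.95 [ 0.50990885 -0.14814251  0.3000414 ] 63.8527825245558 [[-0.002 -0.963 -0.27   0.439]
 [ 1.    -0.002 -0.    -0.147]
 [-0.    -0.27   0.963  0.45 ]
 [ 0.     0.     0.     1.   ]]
seat [392.44758312 262.30398359]
tip [402.45925731 279.85585944]
snail [228.87543922 259.03800065]
```

View pics/w1.png

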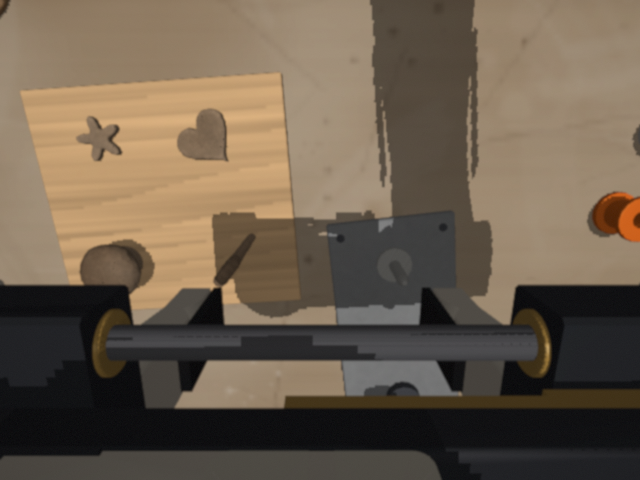

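The wrist view shows the seat at (394,265), the pin tip near (405,283), and the snail's thin end at (252,237). This matches the triangulation to 2–3 px. Next I go over the white spool.

{"api": "arm_command", "payload": {"targets": [[[0.041, 0.187, 0.07, 0, 0, 0, -1], [0.041, 0.187, 0.07, 0, 0, 0, -1], [0.041, 0.187, 0.07, 0, 0, 0, -1], [0.041, 0.187, 0.07, 0, 0, 0, -1], [0.041, 0.187, 0.07, 0, 0, 0, -1], [0.041, 0.187, 0.07, 0, 0, 0, -1], [0.041, 0.187, 0.07, 0, 0, 0, -1], [0.041, 0.187, 0.07, 0, 0, 0, -1], [0.041, 0.187, 0.07, 0, 0, 0, -1], [0.041, 0.187, 0.07, 0, 0, 0, -1], [0, 0, 0, 0, 0, 0, -1], [0, 0, 0, 0, 0, 0, -1]]]}}

```text
time_s: 3.15
eef_pos: [0.4281, 0.2259, 0.1596]
tcp_rot: [-0.0, 1.0, -0.001, -0.001]
force: [0.1, -0.6, 0.3]
finger_gap: 0.999
finger_force: 0.0
```

```bash
python3 - <<'E'
from h import *
from bench import robot
f=robot.grab_frame("wrist");pickle.dump(f,open("w2.pkl","wb"));s=robot.sense()
a=cv2.resize(f["color"][140:340,200:440],None,fx=3,fy=3,interpolation=cv2.INTER_CUBIC)
cv2.imwrite("pics/w2.png",a[:,:,::-1]);print(s["time_s"],s["eef_pos"],s["tcp_rot"],s["qpos"])
for z in (0,.044): print(proj(f,(.4285,.2269,z)),(proj(f,(.4285,.2269,z))-[200,140])*3)
m=(f["color"].min(2)>150)&(f["color"].max(2)-f["color"].min(2)<25)
n,l,st,c=cv2.connectedComponentsWithStats(m.astype(np.uint8));i=1+st[1:,4].argsort()[::-1][:3];print(st[i],c[i])
E
```

```text
3.2 [0.42832399 0.22539683 0.15997991] [ 1.88318866e-04  9.99999884e-01 -3.83253737e-04 -2.23387548e-04] [ 8.91975832e-01  1.09179575e-01 -5.04091154e-01  1.62995167e-04
 -9.58402732e-01 -2.46324255e+00]
[321.60295159 227.77615777] [364.80885477 263.3284733 ]
[321.54917844 241.59762304] [364.64753532 304.79286911]
[] []
```

View pics/w2.png

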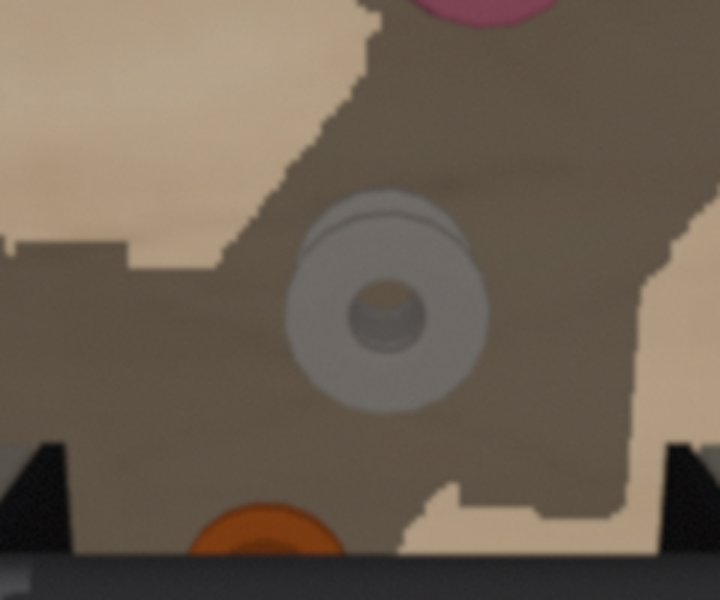

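The white spool's bore centre is at crop (387,315), full frame (329,245). That is about 5 mm in +y and 2.5 mm in +x from the first estimate, and the spool is clearly between the fingers. I descend and grip.

{"api": "arm_command", "payload": {"targets": [[[-0.014, 0.028, 0.05, 0, 0, 0, -1], [0, 0, 0.12, 0, 0, 0, -1], [0, 0, 0.12, 0, 0, 0, -1], [0, 0, 0.12, 0, 0, 0, -1], [0, 0, 0.12, 0, 0, 0, -1], [0, 0, 0.1, 0, 0, 0, -1], [0, 0, 0.06, 0, 0, 0, -1], [0, 0, 0.03, 0, 0, 0, -1], [0, 0, 0.01, 0, 0, 0, -1], [0, 0, 0, 0, 0, 0, -1]]]}}

```text
time_s: 4.2
eef_pos: [0.4312, 0.2315, 0.0143]
tcp_rot: [0.0, 1.0, 0.0, 0.0]
force: [-0.7, 0.4, -0.5]
finger_gap: 0.999
finger_force: 0.0
```

{"api": "arm_command", "payload": {"targets": [[[0, 0, 0, 0, 0, 0, 0.3], [0, 0, 0, 0, 0, 0, 0.5], [0, 0, 0, 0, 0, 0, 0.7], [0, 0, 0, 0, 0, 0, 1], [0, 0, 0, 0, 0, 0, 1], [0, 0, 0, 0, 0, 0, 1], [0, 0, 0, 0, 0, 0, 1], [0, 0, 0, 0, 0, 0, 1]]]}}

```text
time_s: 5.0
eef_pos: [0.4308, 0.2317, 0.0143]
tcp_rot: [-0.0, 1.0, -0.0, 0.0]
force: [-1.9, -0.3, 4.1]
finger_gap: 0.573
finger_force: 30.0
```

{"api": "arm_command", "payload": {"targets": [[[0, 0, -0.02, 0, 0, 0, 1], [0, 0, -0.1, 0, 0, 0, 1], [0, 0, -0.15, 0, 0, 0, 1], [0, 0, -0.18, 0, 0, 0, 1], [-0.1, -0.1, -0.18, 0, 0, 0, 1], [-0.12, -0.17, -0.18, 0, 0, 0, 1], [-0.15, -0.2, -0.15, 0, 0, 0, 1], [-0.15, -0.2, 0, 0, 0, 0, 1], [-0.13, -0.2, 0, 0, 0, 0, 1], [-0.1, -0.14, 0, 0, 0, 0, 1], [0, 0, 0, 0, 0, 0, 1], [0, 0, 0, 0, 0, 0, 1]]]}}

```text
time_s: 6.2
eef_pos: [0.5741, 0.0375, 0.1979]
tcp_rot: [0.001, 1.0, -0.0, -0.001]
force: [-0.3, 0.6, -2.2]
finger_gap: 0.57
finger_force: 30.0
```

```bash
python3 - <<'E'
from h import *
from bench import robot
f=robot.grab_frame("wrist");pickle.dump(f,open("w3.pkl","wb"));s=robot.sense()
cv2.imwrite("pics/w3.png",cv2.resize(f["color"][150:400,100:420],None,fx=2.4,fy=2.4,interpolation=cv2.INTER_CUBIC)[:,:,::-1]);print(s["time_s"],s["eef_pos"],s["tcp_rot"],s["finger_gap"],f["T"].round(4))
e=s["eef_pos"]
for p in [(.5797,-.063,.02),(.5797,-.063,.078),(e[0],e[1],e[2]+.03)]: print((proj(f,p)-[100,150])*2.4)
E
```

```text
6.25 [0.57381556 0.03824602 0.19814688] [ 5.47781277e-04  9.99999705e-01 -7.45011872e-06 -5.38616674e-04] 0.5690502884582557 [[ 2.100e-03 -9.631e-01 -2.690e-01  5.034e-01]
 [ 1.000e+00  2.000e-03  9.000e-04  3.880e-02]
 [-3.000e-04 -2.690e-01  9.631e-01  3.481e-01]
 [ 0.000e+00  0.000e+00  0.000e+00  1.000e+00]]
[252.43412095 189.98622912]
[196.90111284 233.41279337]
[528.9659181  474.58554953]
```

View pics/w3.png

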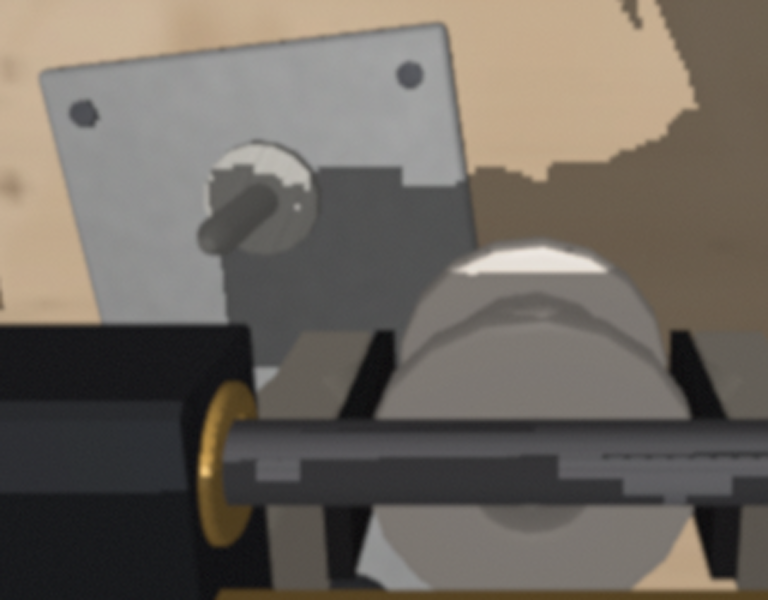

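The crop shows the seat centre at (263,198) and the pin tip centre at (212,240). The held spool has its flange's left and right edges at 376 and 692, outer bottom rim at row 240, top rim at row ~320, and bore lower edge at row ~531.

```bash
python3 - <<'E'
from h import *
f=ld("w3");e=np.array([.5741,.0378,.198])
for n,dx,dz in [("botrim",-.025,-.0143),("bot flange top",-.025,-.0063),("top low rim",-.025,.0217),("top rim",-.025,.0297),("bore+ edge",.009,.0297)]:
    print(n,[((proj(f,e+[dx+o,0,dz])-[100,150])*2.4).round(1).tolist() for o in(-.002,0,.002)])
T=lambda u,v:(f,100+(u+.5)/2.4-.5,150+(v+.5)/2.4-.5)
print(atz(*T(263,198),.02),atz(*T(212,240),.078))
E
```

```text
botrim [[526.8, 218.5], [526.8, 228.9], [526.8, 239.4]]
bot flange top [[526.5, 230.2], [526.6, 241.1], [526.6, 252.0]]
top low rim [[525.6, 281.7], [525.6, 294.6], [525.7, 307.3]]
top rim [[525.2, 300.4], [525.3, 314.0], [525.3, 327.4]]
bore+ edge [[526.1, 516.9], [526.1, 528.8], [526.2, 540.5]]
[ 0.58244469 -0.05962766  0.02      ] [ 0.58156993 -0.0588044   0.078     ]
```

{"api": "arm_command", "payload": {"targets": [[[-0.008, -0.123, 0, 0, 0, 0, 1], [-0.008, -0.123, 0, 0, 0, 0, 1], [-0.008, -0.123, 0, 0, 0, 0, 1], [-0.008, -0.123, 0.06, 0, 0, 0, 1], [0, 0, 0.12, 0, 0, 0, 1], [0, 0, 0.12, 0, 0, 0, 1], [0, 0, 0.08, 0, 0, 0, 1], [0, 0, 0.04, 0, 0, 0, 1], [0, 0, 0, 0, 0, 0, 1], [0, 0, 0, 0, 0, 0, 1]]]}}

```text
time_s: 7.25
eef_pos: [0.5812, -0.0593, 0.1154]
tcp_rot: [-0.001, 1.0, -0.0, 0.0]
force: [1.0, -0.1, -0.9]
finger_gap: 0.573
finger_force: 30.0
```

```bash
python3 - <<'E'
from h import *
from bench import robot
P=[];F=[]
for i in range(4):
    f=robot.grab_frame("side");s=robot.sense();P.append(s["eef_pos"]);F.append(s["force"])
print(s["time_s"],np.mean(P,0).round(4),np.std(P,0).round(4),np.mean(F,0).round(2),s["tcp_rot"])
pickle.dump(f,open("s4.pkl","wb"))
e=np.mean(P,0);print((proj(f,e)-[260,225])*6, (proj(f,(.5805,-.0607,.078))-[260,225])*6)
cv2.imwrite("pics/s4.png",cv2.resize(f["color"][225:325,260:390],None,fx=6,fy=6,interpolation=cv2.INTER_CUBIC)[:,:,::-1])
E
```

```text
7.45 [ 0.5813 -0.0596  0.1157] [0.0001 0.0001 0.0001] [-0.2   0.22 -1.31] [-1.20385348e-04  9.99999675e-01  1.39487016e-04  7.84463158e-04]
[400.47787868 214.21983023] [401.50963705 279.61857311]
```

View pics/s4.png

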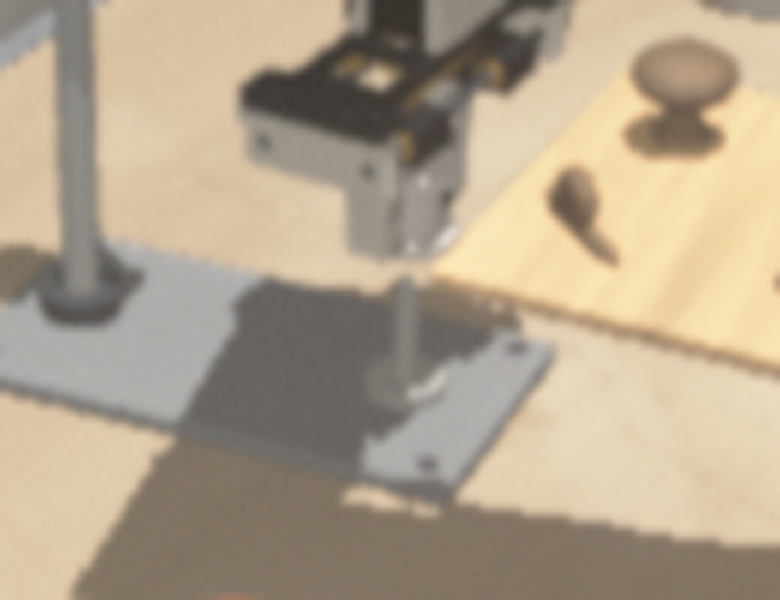

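The side view shows the pin at column 404, and the spool centre estimated from its right rim (457) slightly left of it at about 396–398. I nudge about 1.5–2 mm toward −x/−y and lower over the thin tip.

{"api": "arm_command", "payload": {"targets": [[[0.006, -0.009, 0.04, 0, 0, 0, 1], [0, 0, 0.04, 0, 0, 0, 1], [0, 0, 0.03, 0, 0, 0, 1], [0, 0, 0.02, 0, 0, 0, 1], [0, 0, 0.02, 0, 0, 0, 1], [0, 0, 0, 0, 0, 0, 1]]]}}

```text
time_s: 8.05
eef_pos: [0.5792, -0.0618, 0.0838]
tcp_rot: [0.0, 1.0, -0.0, -0.001]
force: [-0.3, 0.6, -1.4]
finger_gap: 0.568
finger_force: 30.0
```

{"api": "arm_command", "payload": {"targets": [[[0, 0, 0.01, 0, 0, 0, 1], [0, 0, 0.01, 0, 0, 0, 1], [0, 0, 0.01, 0, 0, 0, 1], [0, 0, 0.01, 0, 0, 0, 1], [0, 0, 0, 0, 0, 0, 1]]]}}

```text
time_s: 8.55
eef_pos: [0.5799, -0.0617, 0.0765]
tcp_rot: [0.0, 1.0, 0.0, 0.0]
force: [2.1, 0.3, -2.2]
finger_gap: 0.572
finger_force: 30.0
```

{"api": "arm_command", "payload": {"targets": [[[-0.003, 0, 0.02, 0, 0, 0, 1], [0, 0, 0.02, 0, 0, 0, 1], [0, 0, 0.02, 0, 0, 0, 1], [0, 0, 0.02, 0, 0, 0, 1], [0, 0, 0.02, 0, 0, 0, 1], [0, 0, 0, 0, 0, 0, 1]]]}}

```text
time_s: 9.15
eef_pos: [0.58, -0.0618, 0.0559]
tcp_rot: [0.0, 1.0, -0.0, -0.0]
force: [-0.5, -0.3, -2.5]
finger_gap: 0.567
finger_force: 30.0
```

{"api": "arm_command", "payload": {"targets": [[[0, 0, 0.02, 0, 0, 0, 1], [0, 0, 0.02, 0, 0, 0, 1], [0, 0, 0.02, 0, 0, 0, 1], [0, 0, 0.01, 0, 0, 0, 1], [0, 0, 0.01, 0, 0, 0, 1], [0, 0, 0, 0, 0, 0, 1]]]}}

```text
time_s: 9.75
eef_pos: [0.58, -0.0618, 0.0403]
tcp_rot: [0.0, 1.0, -0.0, -0.0]
force: [0.8, -0.5, -1.5]
finger_gap: 0.574
finger_force: 30.0
```

Six millimetres to go. I lower in 1 mm steps and watch for contact.

{"api": "arm_command", "payload": {"targets": [[[0, 0, 0.01, 0, 0, 0, 1], [0, 0, 0.008, 0, 0, 0, 1], [0, 0, 0.005, 0, 0, 0, 1], [0, 0, 0, 0, 0, 0, 1]]]}}

```text
time_s: 10.15
eef_pos: [0.58, -0.0618, 0.0358]
tcp_rot: [0.0, 1.0, -0.0, -0.0]
force: [0.1, -0.9, -1.3]
finger_gap: 0.57
finger_force: 30.0
```

{"api": "arm_command", "payload": {"targets": [[[0, 0, 0.004, 0, 0, 0, 1], [0, 0, 0.003, 0, 0, 0, 1], [0, 0, 0, 0, 0, 0, 1]]]}}

```text
time_s: 10.45
eef_pos: [0.58, -0.0618, 0.0345]
tcp_rot: [0.0, 1.0, -0.0, -0.0]
force: [-0.2, 0.2, -1.5]
finger_gap: 0.574
finger_force: 30.0
```

{"api": "arm_command", "payload": {"targets": [[[0, 0, 0.004, 0, 0, 0, 1], [0, 0, 0, 0, 0, 0, 1]]]}}

```text
time_s: 10.65
eef_pos: [0.5802, -0.0618, 0.0343]
tcp_rot: [-0.0, 1.0, -0.0, 0.0]
force: [-1.7, 0.9, 5.1]
finger_gap: 0.575
finger_force: 30.0
```

{"api": "arm_command", "payload": {"targets": [[[0, 0, 0.004, 0, 0, 0, 1], [0, 0, 0, 0, 0, 0, 1]]]}}

```text
time_s: 10.85
eef_pos: [0.5802, -0.0618, 0.0343]
tcp_rot: [-0.0, 1.0, -0.0, 0.0]
force: [-4.5, 1.3, 11.7]
finger_gap: 0.573
finger_force: 30.0
```

Contact force rises at exactly the expected height (0.0343), so the spool is seated. I release and rise.

{"api": "arm_command", "payload": {"targets": [[[0, 0, -0.004, 0, 0, 0, 1], [0, 0, 0, 0, 0, 0, -0.3], [0, 0, 0, 0, 0, 0, -0.5], [0, 0, 0, 0, 0, 0, -0.7], [0, 0, 0, 0, 0, 0, -1], [0, 0, 0, 0, 0, 0, -1], [0, 0, 0, 0, 0, 0, -1], [0, 0, 0, 0, 0, 0, -1]]]}}

```text
time_s: 11.65
eef_pos: [0.5801, -0.0618, 0.0337]
tcp_rot: [0.0, 1.0, -0.0, -0.0]
force: [0.6, 0.6, -0.2]
finger_gap: 1.0
finger_force: 0.0
```

{"api": "arm_command", "payload": {"targets": [[[0, 0, -0.05, 0, 0, 0, -1], [0, 0, -0.1, 0, 0, 0, -1], [0, 0, -0.18, 0, 0, 0, -1], [0, 0, -0.2, 0, 0, 0, -1], [0, 0, -0.18, 0, 0, 0, -1], [0, 0, -0.1, 0, 0, 0, -1], [0, 0, 0, 0, 0, 0, -1]]]}}

```text
time_s: 12.35
eef_pos: [0.582, -0.0617, 0.2005]
tcp_rot: [-0.0, 1.0, 0.0, 0.004]
force: [-0.1, -0.3, 0.4]
finger_gap: 0.999
finger_force: 0.0
```

```bash
python3 - <<'E'
from h import *
from bench import robot
s=robot.sense();print(s["time_s"],s["eef_pos"])
# view point for the snail: camera sits ~.07 toward tool +x; plan to hover over snail mid, tool y az 54
plan(s,[.5725,-.252,.19],54)
E
```

```text
12.35 [ 0.58197729 -0.06167995  0.20054884]
az 90.03 n 10
[[0.005, -0.095, 0.005, 0, 0, np.float64(0.901), -1], [-0.001, -0.095, 0.005, 0, 0, np.float64(0.901), -1], [-0.007, -0.095, 0.005, 0, 0, np.float64(0.901), -1], [-0.013, -0.094, 0.005, 0, 0, np.float64(0.901), -1], [-0.019, -0.093, 0.005, 0, 0, np.float64(0.901), -1], [-0.025, -0.092, 0.005, 0, 0, np.float64(0.901), -1], [-0.031, -0.09, 0.005, 0, 0, np.float64(0.901), -1], [-0.036, -0.088, 0.005, 0, 0, np.float64(0.901), -1], [-0.042, -0.086, 0.005, 0, 0, np.float64(0.901), -1], [-0.047, -0.083, 0.005, 0, 0, np.float64(0.901), -1]]
```

{"api": "arm_command", "payload": {"targets": [[[0.005, -0.15, 0, 0, 0, 0, -1], [0.005, -0.15, 0, 0, 0, 0.5, -1], [0, -0.15, 0, 0, 0, 0.9, -1], [-0.01, -0.15, 0, 0, 0, 0.95, -1], [-0.02, -0.14, 0.01, 0, 0, 0.95, -1], [-0.03, -0.13, 0.01, 0, 0, 0.95, -1], [-0.05, -0.07, 0.01, 0, 0, 0.95, -1], [-0.05, 0, 0.01, 0, 0, 0.95, -1], [-0.03, 0, 0.01, 0, 0, 0.95, -1], [0, 0, 0, 0, 0, 0.95, -1], [0, 0, 0, 0, 0, 0.95, -1], [0, 0, 0, 0, 0, 0, -1]]]}}

```text
time_s: 13.55
eef_pos: [0.5953, -0.2591, 0.1854]
tcp_rot: [0.31, 0.951, -0.0, -0.0]
force: [0.1, -0.4, 0.0]
finger_gap: 0.997
finger_force: 0.0
```

```bash
python3 - <<'E'
from h import *
from bench import robot
f=robot.grab_frame("wrist");pickle.dump(f,open("w5.pkl","wb"));s=robot.sense()
print(s["time_s"],s["eef_pos"],s["tcp_rot"])
cv2.imwrite("pics/w5.png",cv2.resize(f["color"][120:320,190:450],None,fx=3,fy=3,interpolation=cv2.INTER_CUBIC)[:,:,::-1])
print((proj(f,(.5725,-.252,.031))-[190,120])*3)
E
```

```text
13.6 [ 0.59534311 -0.25907913  0.18550618] [ 3.08445865e-01  9.51241826e-01 -1.05615414e-05 -3.70873567e-04]
[357.82320184 246.43315584]
```

View pics/w5.png

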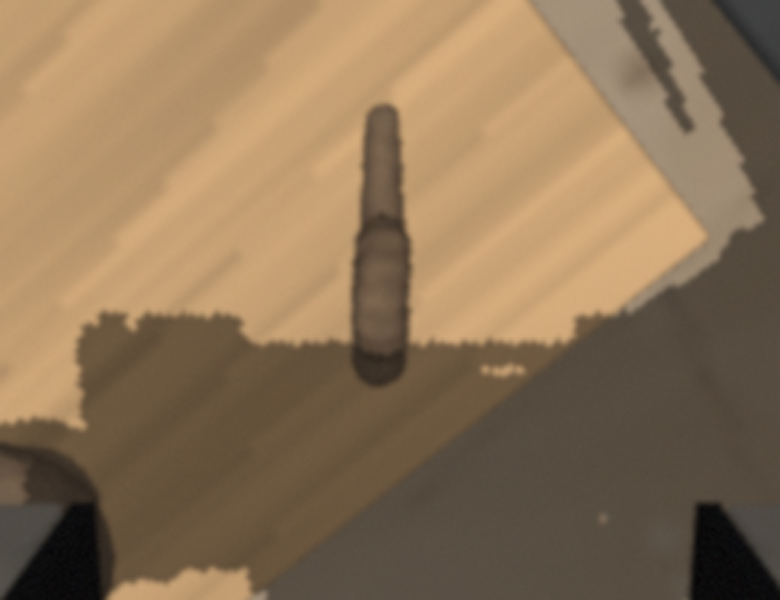

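The wrist crop shows the thin tail tip at (382,104) and the thick blunt head end at (379,385) close to the shell. The head points along tool −x and the snail is aligned with the tool to about 0.5°. The mushroom is at lower left, so I half-close the fingers before descending.

```bash
python3 - <<'E'
from h import *
f=ld("w5");M=R.from_quat([.30845,.95124,0,-.0004]).as_matrix();e=np.array([.59534,-.25908,.1855])
T=lambda u,v,b:(f,190+(u+.5)/3-.5-b,120+(v+.5)/3-.5-b)
for b in(0,2):
  t=atz(*T(382,104,b),.017);h=atz(*T(379,385,b),.019)
  print(t,h,np.linalg.norm(h-t),(t+h)/2,"az",np.degrees(np.arctan2(*(h-t)[1::-1])),"tool",M.T@((t+h)/2-e), (M.T@(h-t)).round(4))
E
```

```text
[ 0.54659219 -0.22559662  0.017     ] [ 0.60891674 -0.27228377  0.019     ] 0.0778976255037045 [ 0.57775447 -0.2489402   0.018     ] az -36.83678211217561 tool [ 0.02006208 -0.00206785  0.16751583] [-0.0779 -0.0012 -0.0021]
[ 0.54438271 -0.22597144  0.017     ] [ 0.60648117 -0.27261375  0.019     ] 0.07768992156728431 [ 0.57543194 -0.2492926   0.018     ] az -36.910303801168986 tool [ 0.02173587 -0.0037161   0.16751751] [-0.0777 -0.0013 -0.0021]
```

{"api": "arm_command", "payload": {"targets": [[[0.05, -0.007, 0.05, 0, 0, 0.11, -0.2], [0.055, -0.007, 0.08, 0, 0, 0.11, 0], [0, 0, 0.12, 0, 0, 0, 0], [0, 0, 0.12, 0, 0, 0, 0], [0, 0, 0.12, 0, 0, 0, 0], [0, 0, 0.12, 0, 0, 0, 0], [0, 0, 0.09, 0, 0, 0, 0], [0, 0, 0.05, 0, 0, 0, 0], [0, 0, 0.03, 0, 0, 0, 0], [0, 0, 0.02, 0, 0, 0, 0], [0, 0, 0.01, 0, 0, 0, 0], [0, 0, 0, 0, 0, 0, 0]]]}}

```text
time_s: 14.8
eef_pos: [0.5774, -0.249, 0.0242]
tcp_rot: [0.316, 0.949, 0.0, 0.0]
force: [0.8, 0.4, -1.1]
finger_gap: 0.499
finger_force: 0.0
```

```bash
python3 - <<'E'
from h import *
from bench import robot
f=robot.grab_frame("wrist");pickle.dump(f,open("w6.pkl","wb"));s=robot.sense()
print(s["time_s"],s["eef_pos"],s["tcp_rot"],s["force"],s["finger_gap"])
cv2.imwrite("pics/w6.png",cv2.resize(f["color"][150:400,200:440],None,fx=2.4,fy=2.4,interpolation=cv2.INTER_CUBIC)[:,:,::-1])
E
```

```text
14.85 [ 0.57745995 -0.24904132  0.02438701] [3.16249786e-01 9.48675842e-01 6.63579896e-05 4.63293649e-04] [ 0.03728752  0.46956442 -0.03662176] 0.5015729782262187
```

View pics/w6.png

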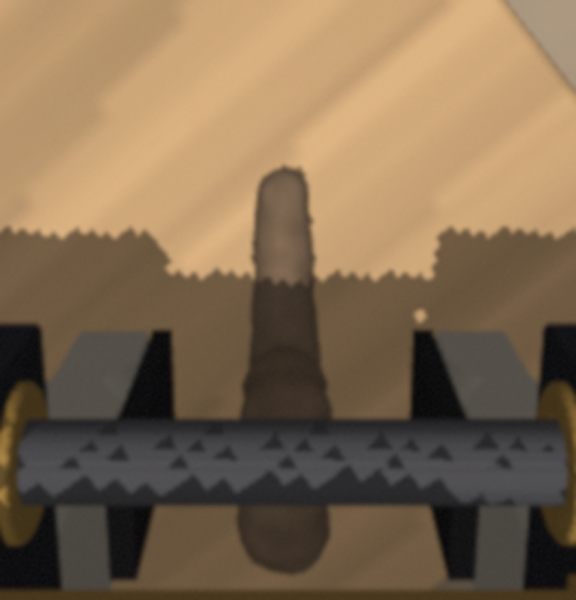

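The snail lies centred between the fingers: tail tip at crop (284,167), head end at (283,573). I close and lift.

{"api": "arm_command", "payload": {"targets": [[[0, 0, 0, 0, 0, 0, 0.3], [0, 0, 0, 0, 0, 0, 0.5], [0, 0, 0, 0, 0, 0, 0.7], [0, 0, 0, 0, 0, 0, 1], [0, 0, 0, 0, 0, 0, 1], [0, 0, 0, 0, 0, 0, 1], [0, 0, 0, 0, 0, 0, 1]]]}}

```text
time_s: 15.55
eef_pos: [0.5771, -0.249, 0.0239]
tcp_rot: [0.316, 0.949, -0.0, 0.0]
force: [0.1, 0.1, 1.8]
finger_gap: 0.177
finger_force: 30.0
```

```bash
python3 - <<'E'
from h import *
from bench import robot
f=robot.grab_frame("wrist");pickle.dump(f,open("w7.pkl","wb"));s=robot.sense()
print(s["time_s"],s["eef_pos"],s["tcp_rot"],s["force"],s["finger_gap"]*88,s["finger_force"])
M=R.from_quat(s["tcp_rot"]).as_matrix();e=s["eef_pos"]
T=lambda u,v:(f,200+(u+.5)/2.4-.5,150+(v+.5)/2.4-.5)
g=ld("w6")
for ff in (g,):
  T=lambda u,v,b:(ff,200+(u+.5)/2.4-.5-b,150+(v+.5)/2.4-.5-b)
  for b in(0,2):
    t=atz(*T(284,167,b),.017);h=atz(*T(283,573,b),.019)
    print((M.T@(t-e)).round(4),(M.T@(h-e)).round(4))
cv2.imwrite("pics/w7.png",cv2.resize(f["color"][150:400,200:440],None,fx=2.4,fy=2.4,interpolation=cv2.INTER_CUBIC)[:,:,::-1])
# wrist-cam image shift between w6 and w7 in tail region
a=g["color"][205:330,290:345];b=f["color"];r=cv2.matchTemplate(b,a,cv2.TM_CCOEFF_NORMED);print(cv2.minMaxLoc(r)[1:],"orig",(290,205))
E
```

```text
15.6 [ 0.57710558 -0.24900303  0.02389263] [ 3.16313991e-01  9.48654551e-01 -3.02905076e-05  3.41314090e-05] [ 0.27541041 -0.07164536  1.53536304] 15.739605886671212 29.981890668568667
[0.039  0.0008 0.0069] [-0.0412  0.0004  0.0049]
[ 0.0398 -0.0001  0.0069] [-0.0401 -0.0005  0.0049]
(0.9032618999481201, (3, 90), (291, 205)) orig (290, 205)
```

The snail is gripped (opening 15.7 mm). I now locate the lens from the side and top frames numerically.

```bash
python3 - <<'E'
from h import *
s=ld("side");t=ld("top")
S=np.array([.580,-.0622,0])
def circ(X,yaw=6.9,n=36,y=0,r=.02):
    a=np.radians(yaw);u=np.array([np.cos(a),np.sin(a),0]);l=np.array([-np.sin(a),np.cos(a),0]);c=np.cos(np.pi/6);q=.5
    z=-q*u+np.array([0,0,c]);C=S+X*u+y*l+[0,0,.32]
    th=np.linspace(0,2*np.pi,n,endpoint=False)
    return C,np.array([C+r*(np.cos(k)*l+np.sin(k)*z) for k in th])
for nm,f in(("side",s),("top",t)):
    for X in(.12,.13,.14):
        C,P=circ(X);q=np.array([proj(f,p) for p in P]);print(nm,X,proj(f,C).round(1),"u",q[:,0].min().round(1),q[:,0].max().round(1),"v",q[:,1].min().round(1),q[:,1].max().round(1))
g=cv2.cvtColor(s["color"],cv2.COLOR_RGB2GRAY)
print("side cols 250-295");[print(v,' '.join(f"{x:3d}" for x in g[v,252:296])) for v in range(158,202)]
g=cv2.cvtColor(t["color"],cv2.COLOR_RGB2GRAY)
print("top cols 332-368");[print(v,' '.join(f"{x:3d}" for x in g[v,332:370])) for v in range(140,202,2)]
E
```

```text
side 0.12 [290.4 189.6] u 286.1 294.8 v 184.0 195.2
side 0.13 [287.3 189.1] u 283.0 291.6 v 183.5 194.6
side 0.14 [284.2 188.5] u 279.8 288.5 v 182.9 194.1
top 0.12 [350.8 186.2] u 342.8 358.8 v 183.9 188.5
top 0.13 [350.3 182.3] u 342.3 358.3 v 180.1 184.6
top 0.14 [349.8 178.5] u 341.8 357.8 v 176.3 180.7
side cols 250-295
158 131 131 131 131 130 129 129 130 131 130 130 129 129 129 129 130 130 130 128 128 128 128 129 130 129 130 131 131 132 130 131 131 131 129 129 128 130 129 130 129 131 130 129 130
159 133 131 129 131 129 129 129 132 130 131 130 129 129 129 130 131 130 129 129 128 127 129 129 128 130 130 130 131 130 130 131 130 129 129 128 130 128 128 128 131 131 131 130 130
160 130 130 130 130 130 130 130 130 131 129 129 129 130 130 128 129 127 126 126 128 128 128 129 129 129 130 129 130 129 129 131 129 130 130 128 128 128 128 128 130 131 129 131 131
161 130 131 128 131 130 129 130 130 130 131 129 129 129 130 128 122 112 107 109 120 126 129 130 129 130 130 130 129 130 131 130 130 129 129 128 128 129 129 129 130 130 131 131 129
162 131 130 130 129 130 129 131 130 130 130 129 128 1
[... 11299 characters left out ...]
  58  62  70  76  78  79  79  78  78  79  82  98 119 130 132 132 132 132 131
194 132 132 132 131 131 130 121 102  86  81  81  82  81  81  81  80  80  75  66  64  68  75  79  80  80  82  85  87  88  93 108 123 130 132 133 133 133 133
196 132 132 132 132 132 130 128 121 107  92  81  80  80  82  81  81  79  80  87  97 102 103 104 104 104 109 117 122 124 125 129 131 132 132 133 134 134 134
198 132 132 133 133 132 131 130 129 127 122 113 104 100  99  99 101 104 110 119 127 129 130 130 130 130 131 131 132 133 132 131 132 132 132 133 134 134 133
200 133 133 133 133 132 131 131 129 131 131 131 131 131 130 131 130 130 131 131 131 131 131 132 133 133 134 133 133 133 132 133 133 133 134 134 134 134 133
```

{"api": "arm_command", "payload": {"targets": [[[0, 0, -0.03, 0, 0, 0, 1], [0, 0, -0.1, 0, 0, 0, 1], [0, 0, -0.15, 0, 0, 0, 1], [0, 0, -0.18, 0, 0, 0, 1], [0, 0, -0.2, 0, 0, 0, 1], [0, 0, -0.2, 0, 0, 0, 1], [0, 0, -0.15, 0, 0, 0, 1], [0, 0, -0.05, 0, 0, 0, 1], [0, 0, 0, 0, 0, 0, 1]]]}}

```text
time_s: 16.5
eef_pos: [0.5777, -0.249, 0.2376]
tcp_rot: [0.316, 0.949, 0.0, 0.002]
force: [-0.5, 0.6, -1.2]
finger_gap: 0.174
finger_force: 30.0
```

```bash
python3 - <<'E'
from h import *
from bench import robot
from scipy.optimize import least_squares
s=ld("side");t=ld("top")
def ax(yaw):
    a=np.radians(yaw);h=np.array([np.cos(a),np.sin(a),0]);k=np.array([0,0,1.]);return h*np.cos(np.pi/6)+.5*k,np.array([-h[1],h[0],0]),-.5*h+np.cos(np.pi/6)*k
th=np.linspace(0,2*np.pi,90)
def colat(f,C,x,up,row):
    S=np.linspace(0,.09,60);q=np.array([proj(f,C+x*i+up) for i in S]);o=q[:,1].argsort();return np.interp(row,q[o,1],q[o,0])
def res(p):
    C=p[:3];x,y,z=ax(p[3]);ring=[C+.02*(np.cos(k)*y+np.sin(k)*z) for k in th]
    qt=np.array([proj(t,r) for r in ring]);qs=np.array([proj(s,r) for r in ring])
    return np.array([colat(t,C,x,.014*z,176)-350.6,(colat(t,C,x,.028*z,150)-348.65)/1,(colat(t,C,x,.028*z,160)-349.5),qt[:,1].max()-182,qs[:,0].max()-289.5,(qs[:,1].max()-192.9)/2,(C[2]-.32)/.001,(p[3]-6.9)/1])
r=least_squares(res,[.71,-.045,.32,6.9]);p=r.x;print(p.round(4),r.fun.round(2))
x,y,z=ax(p[3]);F=p[:3]-.15*x;print("focus",F)
a=np.radians(p[3]);d=F[:2]-[.580,-.0622];print("rel spindle along/lat",d@[np.cos(a),np.sin(a)],d@[-np.sin(a),np.cos(a)])
st=robot.sense();print(st["qpos"].round(3))
E
```

```text
[ 0.7162 -0.0472  0.3201  6.902 ] [ 0.01 -0.04  0.03 -0.19  0.18  0.57  0.07  0.  ]
focus [ 0.58719514 -0.06282105  0.24507253]
rel spindle along/lat 0.0070683649770178535 -0.0014811968063330359
[-0.097  0.28  -0.094 -0.    -1.194 -2.117]
```

The lens fit is consistent between the two views: focus at about (0.587, −0.062, 0.245), stand yaw 6.9°. I back off while yawing, then pitch.

```bash
cat >> h.py <<'E'
F=np.array([.587,-.0623,.245]);_a=np.radians(6.9);_h=np.array([np.cos(_a),np.sin(_a),0])
CX=_h*np.cos(np.pi/6)+[0,0,.5];CY=np.array([-_h[1],_h[0],0]);CZ=-.5*_h+[0,0,np.cos(np.pi/6)]
RT=np.stack([-CX,CY,-CZ],1);MID=np.array([-.0006,0,-.0071]);E=F-RT@MID
def final(s):
    M=R.from_quat(s["tcp_rot"]).as_matrix()
    print("shift",(M.T@(E-s["eef_pos"])/.2).round(3),"turn",(R.from_matrix(M.T@RT).as_rotvec(degrees=True)/4).round(3),"mm",((E-s["eef_pos"])*1e3).round(1))
E
python3 - <<'E'
from h import *
from bench import robot
s=robot.sense();print("E",E);plan(s,[.50,-.17,.25],96.9,n=12,g=1)
E
```

```text
E [ 0.59000844 -0.06193594  0.23855122]
az 53.12 n 12
[[0.046, 0.007, -0.005, 0, 0, np.float64(-0.912), 1], [0.045, 0.01, -0.005, 0, 0, np.float64(-0.912), 1], [0.044, 0.013, -0.005, 0, 0, np.float64(-0.912), 1], [0.043, 0.015, -0.005, 0, 0, np.float64(-0.912), 1], [0.042, 0.018, -0.005, 0, 0, np.float64(-0.912), 1], [0.041, 0.021, -0.005, 0, 0, np.float64(-0.912), 1], [0.04, 0.023, -0.005, 0, 0, np.float64(-0.912), 1], [0.038, 0.026, -0.005, 0, 0, np.float64(-0.912), 1], [0.036, 0.028, -0.005, 0, 0, np.float64(-0.912), 1], [0.035, 0.031, -0.005, 0, 0, np.float64(-0.912), 1], [0.033, 0.033, -0.005, 0, 0, np.float64(-0.912), 1], [0.03, 0.035, -0.005, 0, 0, np.float64(-0.912), 1]]
```

{"api": "arm_command", "payload": {"targets": [[[0.046, 0.007, -0.005, 0, 0, -0.912, 1], [0.045, 0.01, -0.005, 0, 0, -0.912, 1], [0.044, 0.013, -0.005, 0, 0, -0.912, 1], [0.043, 0.015, -0.005, 0, 0, -0.912, 1], [0.042, 0.018, -0.005, 0, 0, -0.912, 1], [0.041, 0.021, -0.005, 0, 0, -0.912, 1], [0.04, 0.023, -0.005, 0, 0, -0.912, 1], [0.038, 0.026, -0.005, 0, 0, -0.912, 1], [0.036, 0.028, -0.005, 0, 0, -0.912, 1], [0.035, 0.031, -0.005, 0, 0, -0.912, 1], [0.033, 0.033, -0.005, 0, 0, -0.912, 1], [0.03, 0.035, -0.005, 0, 0, -0.912, 1]]]}}

```text
time_s: 17.7
eef_pos: [0.4983, -0.1695, 0.2457]
tcp_rot: [-0.061, 0.998, 0.0, -0.002]
force: [0.7, 0.5, -0.7]
finger_gap: 0.173
finger_force: 30.0
```

{"api": "arm_command", "payload": {"targets": [[[0, 0, 0, 0, -0.75, 0, 1], [0, 0, 0, 0, -0.75, 0, 1], [0, 0, 0, 0, -0.75, 0, 1], [0, 0, 0, 0, -0.75, 0, 1], [0, 0, 0, 0, -0.75, 0, 1], [0, 0, 0, 0, -0.75, 0, 1], [0, 0, 0, 0, -0.75, 0, 1], [0, 0, 0, 0, -0.75, 0, 1], [0, 0, 0, 0, -0.75, 0, 1], [0, 0, 0, 0, -0.75, 0, 1], [0, 0, 0, 0, 0, 0, 1], [0, 0, 0, 0, 0, 0, 1]]]}}

```text
time_s: 18.9
eef_pos: [0.499, -0.17, 0.2467]
tcp_rot: [-0.058, 0.965, 0.016, 0.257]
force: [0.8, 0.3, 0.1]
finger_gap: 0.177
finger_force: 30.0
```

```bash
python3 - <<'E'
from h import *
from bench import robot
s=robot.sense();print(s["time_s"],s["eef_pos"],s["qpos"].round(3),s["finger_gap"]*88,s["force"]);final(s)
E
```

```text
18.9 [ 0.49895392 -0.1700403   0.24671973] [-0.005 -0.147 -0.61  -0.112 -0.593 -1.37 ] 15.578852966515434 [0.78517085 0.28465581 0.08449649]
shift [-0.428  0.482  0.293] turn [ 0.001 -0.042 -0.008] mm [ 91.1 108.1  -8.2]
```

{"api": "arm_command", "payload": {"targets": [[[-0.02, 0.03, 0.013, 0, -0.02, 0, 1], [-0.04, 0.045, 0.025, 0, -0.02, 0, 1], [-0.05, 0.055, 0.035, 0, 0, 0, 1], [-0.06, 0.065, 0.04, 0, 0, 0, 1], [-0.06, 0.065, 0.045, 0, 0, 0, 1], [-0.06, 0.065, 0.045, 0, 0, 0, 1], [-0.055, 0.06, 0.04, 0, 0, 0, 1], [-0.045, 0.05, 0.03, 0, 0, 0, 1], [-0.028, 0.032, 0.015, 0, 0, 0, 1], [-0.01, 0.015, 0.005, 0, 0, 0, 1], [0, 0, 0, 0, 0, 0, 1], [0, 0, 0, 0, 0, 0, 1]]]}}

```text
time_s: 20.1
eef_pos: [0.5905, -0.0621, 0.24]
tcp_rot: [-0.058, 0.964, 0.016, 0.259]
force: [-0.7, -0.1, -0.7]
finger_gap: 0.174
finger_force: 30.0
```

```bash
python3 - <<'E'
from h import *
from bench import robot
f=robot.grab_frame("wrist");pickle.dump(f,open("w8.pkl","wb"));g=robot.grab_frame("side");pickle.dump(g,open("s8.pkl","wb"));t=robot.grab_frame("top");pickle.dump(t,open("t8.pkl","wb"))
s=robot.sense();print(s["time_s"],s["eef_pos"],s["finger_gap"]*88,s["force"]);final(s)
# snail in grip: rows of tail tip in wrist image at grip time vs now
old=ld("w7")
a=old["color"][205:262,302:336];r=cv2.matchTemplate(cv2.cvtColor(f["color"],cv2.COLOR_RGB2GRAY)[180:300,280:360],cv2.cvtColor(a,cv2.COLOR_RGB2GRAY),cv2.TM_CCOEFF_NORMED);_,m,_,l=cv2.minMaxLoc(r);print(m,l[0]+280-302,l[1]+180-205)
for n,x in(("old",old),("new",f)):
  G=cv2.cvtColor(x["color"],cv2.COLOR_RGB2GRAY);print(n,"col318",G[205:235,318].tolist(),"row250",G[250,298:340].tolist())
# spool on the seat: white top in side view
for z,nm in((.064,"spool top"),(.02,"seat")):print(nm,proj(g,(.580,-.0622,z)))
C=cloud(g);print(C[268:290:4,327].round(3).tolist(),g["color"][262:292:4,327].tolist())
E
```

```text
20.25 [ 0.59058597 -0.0622562   0.24032801] 15.594914180845626 [-0.60428644 -0.59535032 -1.25518196]
shift [0.007 0.002 0.006] turn [-0.004  0.044 -0.009] mm [-0.6  0.3 -1.8]
0.671237587928772 -1 0
old col318 [173, 171, 171, 171, 171, 172, 173, 173, 174, 174, 173, 176, 176, 170, 146, 111, 87, 87, 93, 97, 99, 102, 104, 106, 107, 107, 109, 111, 112, 113] row250 [151, 170, 180, 182, 182, 182, 181, 171, 139, 99, 84, 92, 97, 100, 103, 105, 108, 111, 115, 117, 117, 115, 113, 110, 107, 104, 101, 99, 97, 93, 89, 82, 89, 122, 159, 175, 179, 177, 177, 177, 177, 177]
new col318 [147, 147, 146, 147, 147, 147, 146, 147, 147, 147, 147, 148, 149, 148, 139, 117, 88, 73, 71, 72, 71, 71, 71, 72, 72, 72, 72, 72, 72, 71] row250 [76, 76, 75, 76, 76, 75, 71, 64, 58, 59, 64, 67, 67, 68, 70, 71, 72, 73, 75, 75, 76, 76, 73, 71, 71, 71, 70, 69, 68, 68, 66, 65, 64, 70, 77, 79, 79, 79, 84, 96, 116, 134]
spool top [327.21607798 275.45297695]
seat [326.91986342 287.89385891]
[[0.653, -0.192, 0.003], [0.58, -0.061, 0.076], [0.58, -0.061, 0.063], [0.57, -0.044, 0.061], [0.572, -0.048, 0.044], [0.571, -0.047, 0.03]] [[207, 187, 161], [207, 186, 160], [180, 163, 141], [123, 119, 113], [184, 178, 169], [149, 143, 134], [147, 140, 134], [185, 178, 170]]
```

The snail has not shifted in the grip: its tail edges are at the same wrist pixels as at the grasp. The spool top reads z ≈ 0.062 at the spindle, so it is still seated. One small correction and settling follow.

{"api": "arm_command", "payload": {"targets": [[[0.004, 0.001, 0.003, 0, 0.02, 0, 1], [0.003, 0.001, 0.003, 0, 0.02, 0, 1], [0, 0, 0, 0, 0, 0, 1], [0, 0, 0, 0, 0, 0, 1], [0, 0, 0, 0, 0, 0, 1], [0, 0, 0, 0, 0, 0, 1], [0, 0, 0, 0, 0, 0, 1], [0, 0, 0, 0, 0, 0, 1]]]}}

```text
time_s: 21.05
eef_pos: [0.5902, -0.0615, 0.2384]
tcp_rot: [-0.058, 0.964, 0.016, 0.258]
force: [0.1, -0.5, -0.7]
finger_gap: 0.175
finger_force: 30.0
```

```bash
python3 - <<'E'
from h import *
from bench import robot
s=robot.sense();print(s["time_s"],np.abs(s["qvel"]).max());final(s)
d=E-s["eef_pos"]
if np.linalg.norm(d)<.0025: print(robot.sign_off())
E
```

```text
21.05 0.0016162465169889445
shift [ 0.    -0.002 -0.001] turn [-0.     0.    -0.001] mm [-0.2 -0.5  0.2]
the job is handed in; nothing more can be done
None
```

I handed the job in at 21 s: the white spool is seated on the spindle and the snail is held at the focus point, head into the lens, within about 1 mm of the position I measured for it; the judging result was not shown.

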